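# Set a stop screw to its setting block

## Task

Take the driver from its stand, put it in the square socket of the stop screw and turn the screw (clockwise lowers it) until the steel setting block just drags beneath the rubber nose: sliding the block along its channel by its pin should then take a steady pull of about 7 N, neither loose nor jammed. Then draw the block by its pin right up to the low lip at the open end of the channel, dragging all the way, and leave it there nipped under the nose with the driver standing in the screw. Never crush the block under the nose (25 N at most), turn the screw only with the driver, and leave the other things on the bench where they are.

Things in the scene. Friction and masses are not known exactly. Their poses are not given: they have to be found in the camera images.
- bracket: Brass bracket, fixed. Origin: on the bench under the screw axis. Base 210 x 100 mm, 10 mm thick, runs x -145..+65 mm; on it a channel along x, 33 mm wide between 8 mm rails; 6 mm lip across its -x end (inner face x -139 mm). Column on the +y side (y 34..56 mm) carries an arm over the channel at z 52..66 mm.
- screw_head (a point): Top centre of the stop screw's 30 mm square steel head; origin at the socket mouth, z up, x and y square to the socket. Socket 11.5 mm square, 22 mm deep. Steel screw, stiff to turn (about 0.06 N m); clockwise from above lowers it 2.5 mm per radian, and it stays as left. Starts above the block; may turn 2.5 rad or more.
- stop_screw: The same screw; origin on its axis 73 mm below the head's top. Its rubber nose ends 0 to 3 mm above this origin, worn differently each time, so the gap must be felt. The rubber gives about 1 mm per 7 N. The nose is 12 mm across.
- block_pin (a point): Round steel pin, 14 mm across, standing upright on the setting block from 20 to 52 mm above the block's underside, 60 mm from the block's middle towards its -x end; this point is on its axis 36 mm above the underside. Axes as the block. Take it low: pushed or pulled high up, the block tips.
- block_center (a point): Middle of the setting block, a 150 x 30 x 20 mm steel bar (about 0.35 kg) loose in the bracket's channel, long along x, 1.5 mm free each side; origin half-way up. It starts under the nose, its middle 24 to 36 mm towards the lip from the screw axis; against the lip that is 64 mm. Steel and rubber friction about 0.6 (0.54 to 0.66); free of the nose it slides at about 2 N. Stopped, the pull reads about a quarter less than while sliding.
- driver_grip (a point): Centre of the driver's round black handle, 26 mm across, 64 mm tall (0.11 kg), 98 mm above the bit's end. z up along the driver, x and y square to the bit's flats. Handle spans 66 to 130 mm above the bit's end, 9 mm steel shaft below it.
- driver_bit (a point): End of the driver's square steel bit: 10 mm square, 28 mm long, the last 3 mm stepped down to 7.5 mm. It stands in the stand at the start; in the screw's socket it has about 0.16 rad of play each way and stands by itself, leaning a little.
- stand: Wooden driver stand, fixed: foot 90 x 90 x 8 mm, block 70 x 70 mm up to z 38 mm, with a 12 mm square hole 30 mm deep in the middle. Origin on the bench under the hole.
- carton: Bystander: open cardboard carton 120 x 90 x 50 mm, origin under its middle.
- wrench: Bystander: steel wrench 160 mm long lying on the bench.
- tub: Bystander: open white plastic tub 110 x 80 x 40 mm, origin under its middle.
- collar: Bystander: brass collar, 44 mm across, 30 mm tall, origin under its middle.
Things that resemble listed ones, but are neither listed nor needed, are in the scene too. Of the things like the bracket, leave any that is pink; of the rest the smaller one is meant.

How it is judged:
By the outcome, as a careful person would: the job done as asked, in the order asked, and still so for the second after the job is handed in, with the robot touching nothing.
It also fails if it takes over 72 s, if anything falls off the work surface, if the arm or the gripper's body presses on something with over 40 N, if the wrist force passes 120 N, or if a joint passes its speed limit or range.

## Robot

A 6-joint arm with a two-finger parallel gripper is mounted at the origin on the work surface. World frame = base frame: x ahead of the robot, y to its left, z up, the work surface at z = 0. Lengths are in mm, angles in degrees, forces in N, time in s.
With the tool pointing down it reaches from about 350 to 850 mm from the base axis. Payload 8.1 kg.
Tool frame: the origin (TCP) lies at the very end of the fingers, on their centre line; the grasp point (between the pads) lies 19 mm behind it (r.grip_depth is the distance from the TCP to the grasp point, in mm); z points along the fingers, y is the direction in which the jaws open and shut (so a half turn about z gives the same grasp; the last joint's range is limited). The gripper opens to 85 mm and grips with 20 to 120 N. Pads are 22 mm wide; open, the fingers measure 114 mm over their backs; the gripper's body (76 mm by 85 mm) begins 54 mm behind the grasp point. The pads swing forward as they close: fully open they stand 13 mm farther back than shut.
Start: joints at [68.102, 7.471, 85.268, -0, 87.261, -4.893], TCP at [175.455, 573.778, 231.292] pointing down, gripper open.
Joint ranges: [-169.43, 169.43], [-51.17, 129.36], [1.28, 143.12], [-76.62, 256.62], [0, 156.53], [-152.29, 152.29]. Speed limits (degrees/s): [136.94, 136.94, 159.86, 180, 180, 180].

## Interface

Orientations are given as [roll, pitch, yaw] about the fixed x, y, z axes, in that order (R = Rz(yaw) Ry(pitch) Rx(roll)).
In Python, from bench import status, viewer, hand_in, r gives the robot as it stands.
- The arm moves only by the shell command python3 -m crank 'ROWS' [OPENING] [FORCE]. ROWS is a JSON object of lists of equal length, an entry for each row: "slide": the shift along the tool's x, y, z in m, a list of three; "twist": the turn about the tool's z in rad. A call has 1 to 8 rows; each row shifts and turns the commanded pose from where the row before left it, along the tool's axes as they then stand; what a row does not reach is not made up. A row lasts 1/10 s, in which the tool goes at most 50 mm and 8.59 degrees, less where a joint would pass 70% of its speed; a pose out of reach is approached as far as the arm can. A call with a gripper value outside its range is refused whole. OPENING is the closure, from 0 (fully open) to 1 (shut), set as the call begins (- or left out, the last holds). The fingers move at their own pace and stop on an object; FORCE is the grip in N (left out, the last holds). Time passes only in rows, so rows that do not move let the fingers close. It gives the time, the measured TCP pose, the force and the opening at its end, in the units of the state.
- status.sense(): the state, without advancing time (a new reading comes with each control period).
- viewer.snapshot(name): name is "scene" or "side" or "wrist"; returns a dict with "img" (480x640x3 uint8, red, green, blue), "fx", "fy", "cx", "cy" (pixels), "R" (3x3) and "t" (3): a world point X has camera coordinates R X + t; the wrist camera has in their place "hand_eye" (4x4, takes a point from camera to tool coordinates, whose origin is the TCP and whose axes are the flange's). Camera axes: x right, y down, z forward; pixel columns grow to the right and rows downward; lengths in mm; the calibration is good to about 2 mm. The wrist camera is an equidistant fisheye: a pixel r from the principal point sees the ray r / f radians off the axis. A picture is of the moment at which its call begins: read the wrist's pose just before it. There is no depth.
- hand_in(): hands the job in, once; it reports no verdict.
The state is a dict: "time": time; "joint_pos": joint angles; "qd": joint speeds; "joint_efforts": joint torques, N m; "tool_pos": TCP position; "tcp_rot": TCP orientation; "ft_force": force on the tool from outside, world axes, zero at the start; "wrist_torque": the same for the moment, N m; "finger_gap": finger opening in mm.
Only numpy, scipy, OpenCV 4.12 (cv2) and the standard library are available. Lean on these libraries where they do the work, as an engineer would, in place of code of your own. Each camera call takes 0.05 s, during which the arm holds its last target.

## Working session

There is one attempt and no reset: what is moved stays moved. The work goes in short steps, Python scripts to look and compute and a shell command to move; the robot and the scene stay as the last step left them, time stands still between calls to the robot, and variables do not carry over. Pictures are saved under pics/ and viewed, and the job is handed in when it is done.

```bash
ls; mkdir -p pics
cat > h.py <<'E'
import numpy as np, cv2
from bench import status, viewer, r
from scipy.spatial.transform import Rotation as Rn
def snap(n,f):
    s=status.sense(); d=viewer.snapshot(n); cv2.imwrite('pics/'+f,d['img'][:,:,::-1]); 
    import pickle; pickle.dump((s,d),open('pics/'+f+'.pkl','wb')); return s,d
def ray(d,u,v,z):
    R=np.array(d['R']);t=np.array(d['t']).ravel();c=-R.T@t
    w=R.T@np.array([(u-d['cx'])/d['fx'],(v-d['cy'])/d['fy'],1]); return c+w*(z-c[2])/w[2]
def proj(d,X):
    p=np.array(d['R'])@np.array(X,float)+np.array(d['t']).ravel(); return d['fx']*p[0]/p[2]+d['cx'],d['fy']*p[1]/p[2]+d['cy']
def wT(s):
    T=np.eye(4);T[:3,:3]=Rn.from_euler('xyz',s['tcp_rot'],degrees=True).as_matrix();T[:3,3]=s['tool_pos'];return T
def wray(s,d,u,v,z):
    T=wT(s)@np.array(d['hand_eye']);x,y=u-d['cx'],v-d['cy'];rr=np.hypot(x/d['fx'],y/d['fy'])
    a=np.arctan2(y/d['fy'],x/d['fx']);w=T[:3,:3]@np.array([np.sin(rr)*np.cos(a),np.sin(rr)*np.sin(a),np.cos(rr)])
    c=T[:3,3];return c+w*(z-c[2])/w[2]
def wproj(s,d,X):
    T=np.linalg.inv(wT(s)@np.array(d['hand_eye']));p=T[:3,:3]@np.array(X,float)+T[:3,3]
    th=np.arctan2(np.hypot(p[0],p[1]),p[2]);a=np.arctan2(p[1],p[0]);return d['fx']*th*np.cos(a)+d['cx'],d['fy']*th*np.sin(a)+d['cy']
E
python3 - <<'E'
from h import *
for n in ['scene','side','wrist']:
    s,d=snap(n,n+'0.png'); print(n,{k:np.round(v,3).tolist() for k,v in d.items() if k!='img'})
print(s)
E
```

```text
pics
scene {'fx': 467.708, 'fy': 467.708, 'cx': 317.879, 'cy': 238.414, 'R': [[0.148, 0.989, 0.017], [0.612, -0.078, -0.787], [-0.777, 0.127, -0.617]], 't': [-96.397, -263.515, 1358.646]}
side {'fx': 445.565, 'fy': 445.565, 'cx': 322.975, 'cy': 236.603, 'R': [[0.996, -0.09, -0.001], [-0.045, -0.492, -0.87], [0.078, 0.866, -0.494]], 't': [-522.308, 127.489, 1011.0]}
wrist {'fx': 371.648, 'fy': 371.648, 'cx': 318.59, 'cy': 240.402, 'hand_eye': [[0.001, -0.945, -0.327, 84.714], [1.0, 0.001, -0.0, 0.097], [0.0, -0.327, 0.945, -142.31], [0.0, 0.0, 0.0, 1.0]]}
{'time': 0.1, 'joint_pos': array([ 6.80994008e+01,  7.51171394e+00,  8.53236480e+01, -1.14035592e-03,
        8.72617588e+01, -4.89406873e+00]), 'qd': array([ 0.05718422, -0.16366559, -0.08784336, -0.03526485,  0.06654542,
        0.01363469]), 'joint_efforts': array([ 1.30282857e-03, -5.70950139e+01, -5.01944518e+01, -1.23258396e-04,
        8.02622846e-03, -5.76981483e-05]), 'tool_pos': array([175.29649687, 573.29745267, 230.33377804]), 'tcp_rot': array([-1.79903136e+02, -7.15092314e-03,  1.62993519e+02]), 'ft_force': array([ 0.11762876, -0.46940798,  0.14856316]), 'wrist_torque': array([-0.01667699, -0.01805634,  0.03675008]), 'finger_gap': 85.26624461348932}
```

View pics/scene0.png

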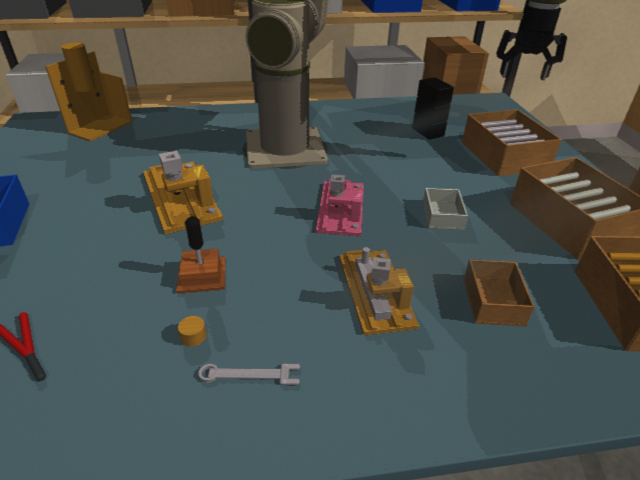

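View pics/side0.png

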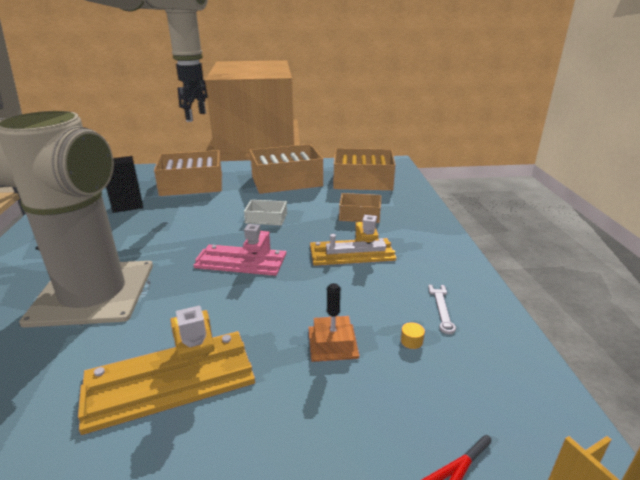

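View pics/wrist0.png

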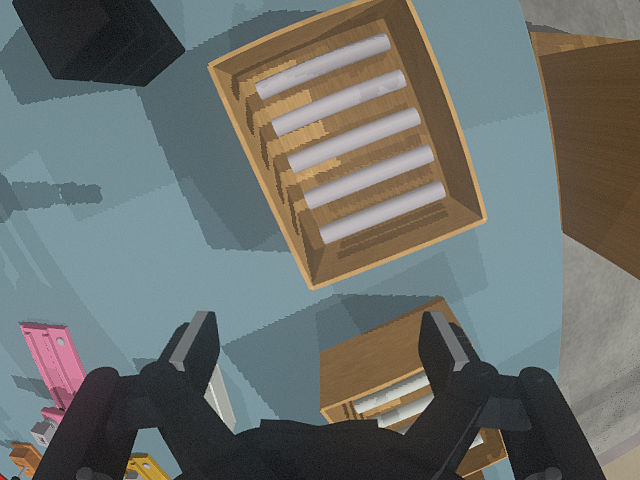

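Three things look like the bracket: the pink one at scene (342,207), which is excluded; a brass one at (180,190), which is larger in the side view (168,370); and a brass one at (378,290), which is smaller and holds the block and pin. The third fits. I'll confirm it in an enlarged crop.

Run:
```python
import cv2,numpy as np
a=cv2.imread('pics/scene0.png')[235:340,325:430];b=cv2.imread('pics/side0.png')[205:275,295:410]
c=cv2.imread('pics/scene0.png')[210:300,165:240];e=cv2.imread('pics/side0.png')[275:365,295:370]
f=lambda x:cv2.resize(x,(400,300),interpolation=cv2.INTER_CUBIC)
cv2.imwrite('pics/crop1.png',np.vstack([np.hstack([f(a),f(b)]),np.hstack([f(c),f(e)])]))
```

```text
(no output)
```

View pics/crop1.png

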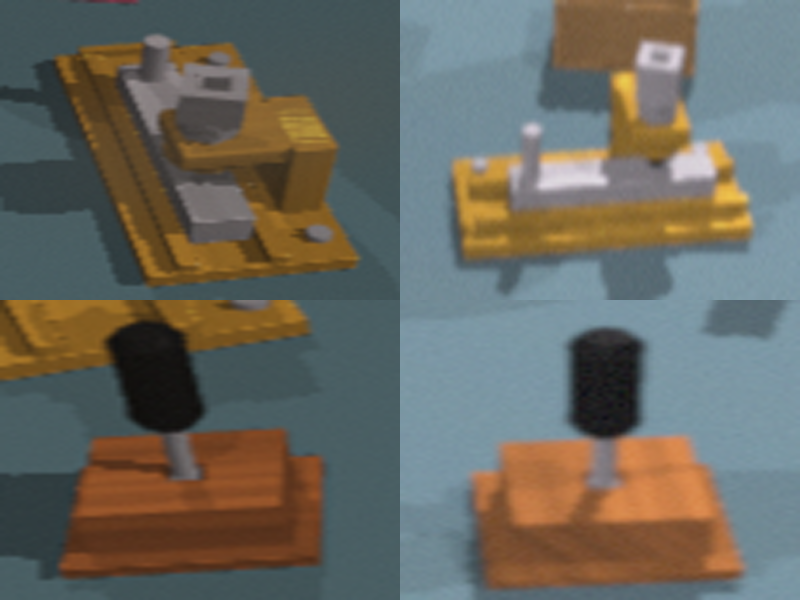

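```bash
cat >> h.py <<'E'
def tri(ds,uv):
    A=[];b=[]
    for d,(u,v) in zip(ds,uv):
        R=np.array(d['R']);c=-R.T@np.array(d['t']).ravel();w=R.T@np.array([(u-d['cx'])/d['fx'],(v-d['cy'])/d['fy'],1]);w/=np.linalg.norm(w)
        P=np.eye(3)-np.outer(w,w);A.append(P);b.append(P@c)
    return np.linalg.lstsq(np.vstack(A),np.hstack(b),rcond=None)[0].round(1)
E
python3 - <<'E'
from h import *
import pickle
L=lambda n:pickle.load(open(f'pics/{n}.png.pkl','rb'))[1]
a,b=L('scene0'),L('side0')
ca=lambda x,y:(325+x/3.81,235+y/2.857); cb=lambda x,y:(295+(x-400)*.2875,205+y*.2333)
da=lambda x,y:(165+x*.1875,210+(y-300)*.3); db=lambda x,y:(295+(x-400)*.1875,275+(y-300)*.3)
print('sock',tri([a,b],[ca(216,83),cb(661,57)]))
print('pintop',tri([a,b],[ca(157,41),cb(532,129)]))
print('base',[ray(a,*ca(*p),z).round(1) for p,z in [((152,278),10),((357,258),10),((57,57),10),((235,45),10)]])
print('drv top',tri([a,b],[da(145,337),db(607,340)]))
print('drv hb',tri([a,b],[da(178,420),db(605,427)]))
print('hole',ray(a,*da(187,477),38),ray(b,*db(603,486),38))
print('stand top',[ray(a,*da(*p),38).round(1) for p in [(78,515),(284,505),(93,440),(285,430)]])
print('stand topS',[ray(b,*db(*p),38).round(1) for p in [(512,525),(717,517),(500,445),(690,438)]])
print('head',[ray(a,*ca(*p),90).round(1) for p in [(180,95),(197,65),(250,70),(240,105)]])
E
```

```text
sock [651.1 108.5 104.1]
pintop [559.  106.4  62.1]
base [array([716.8,  71.5,  10. ]), array([714. , 168.7,  10. ]), array([508. ,  67.2,  10. ]), array([507.2, 166.9,  10. ])]
drv top [ 525.3 -212.   134.5]
drv hb [ 524.6 -210.1   74.6]
hole [ 529.96649714 -211.13376407   38.        ] [ 523.92246237 -218.75705552   38.        ]
stand top [array([ 557.8, -247.1,   38. ]), array([ 558.7, -176.3,   38. ]), array([ 491.8, -246.9,   38. ]), array([ 491.4, -177.1,   38. ])]
stand topS [array([ 489.3, -247.4,   38. ]), array([ 560.4, -247.5,   38. ]), array([ 490.1, -179.9,   38. ]), array([ 560.6, -180. ,   38. ])]
head [array([643.7,  95.1,  90. ]), array([617.2, 109.8,  90. ]), array([625.1, 133.4,  90. ]), array([656.1, 120. ,  90. ])]
```

The crop confirms it: block, pin and lip are all on the smaller brass bracket, and the driver is the black handle in the wooden stand. The triangulated heights agree: socket z≈104, pin top z≈62 (expected 62), handle 74..135. I'll move over the screw with the tool at yaw 180.

```bash
python3 -m crank '{"slide":[[0,0,0],[0,0,0],[-0.034,-0.0332,0],[-0.034,-0.0332,0],[-0.034,-0.0332,0],[-0.034,-0.0332,0],[-0.034,-0.0332,0],[-0.034,-0.0332,0]],"twist":[-0.149,-0.149,0,0,0,0,0,0]}' 0
python3 -m crank '{"slide":[[-0.034,-0.0332,0],[-0.034,-0.0332,0],[-0.034,-0.0332,0],[-0.034,-0.0332,0],[-0.034,-0.0332,0],[-0.034,-0.0332,0],[-0.034,-0.0332,0],[-0.034,-0.0332,0]],"twist":[0,0,0,0,0,0,0,0]}'
```

```text
time: 0.95
tool_pos: [380.6, 373.2, 231.1]
tcp_rot: [-180.0, -0.0, -179.9]
ft_force: [0.8, 0.8, 1.1]
finger_gap: 85.0
time: 1.75
tool_pos: [653.0, 107.9, 230.9]
tcp_rot: [180.0, -0.0, -179.9]
ft_force: [0.8, 0.8, 0.9]
finger_gap: 85.5
```

Run:
```python
from h import *
s,d=snap('wrist','w1.png'); print(s['tool_pos'],s['ft_force'],s['wrist_torque'])
for X in [(651,108,104),(559,106,62)]: print(wproj(s,d,X))
```

```text
[653.00904389 107.90029967 230.86976247] [0.77096406 0.77297767 0.86336145] [ 0.00505458 -0.01796126 -0.00590775]
(np.float64(318.4643602446854), np.float64(227.58534193992682))
(np.float64(316.28186246212084), np.float64(105.72511950491315))
```

View pics/w1.png

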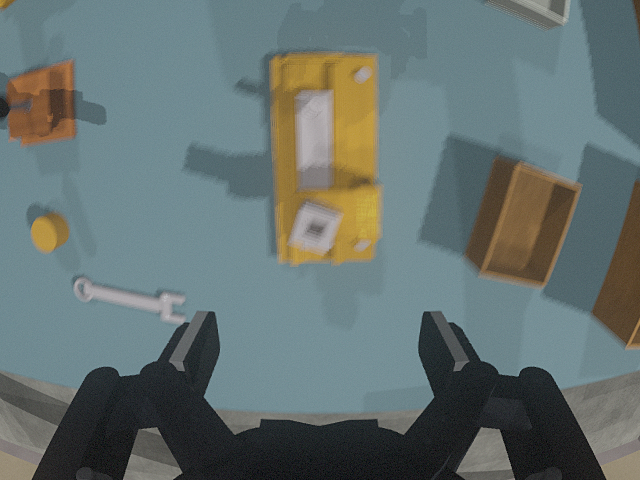

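Run:
```python
import cv2,numpy as np
from h import *
s,d=snap('wrist','w2.png'); print(s['tool_pos'],s['tcp_rot'])
i=cv2.imread('pics/w2.png')[80:260,255:395]
cv2.imwrite('pics/c2.png',cv2.resize(i,(466,600),interpolation=cv2.INTER_CUBIC))
```

```text
[656.57886609 101.69606088 229.45502333] [-1.79813733e+02  2.18365230e-02  1.79815230e+02]
```

View pics/c2.png

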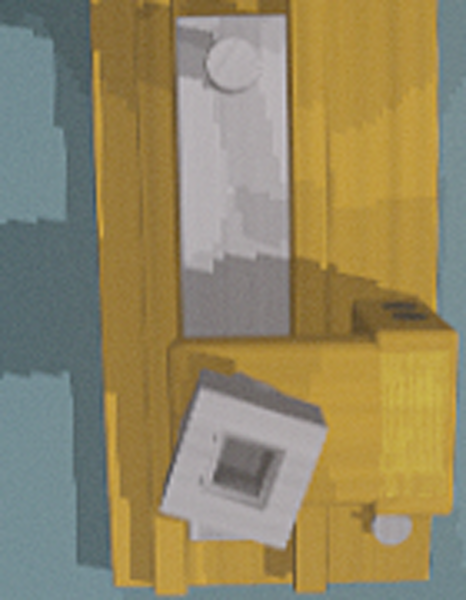

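Run:
```python
from h import *
import pickle
s,d=pickle.load(open('pics/w2.png.pkl','rb'))
f=lambda x,y,z:wray(s,d,255+x/3.333,80+y/3.333,z)[:2].round(1)
H=np.array([f(*p,104) for p in [(203,390),(327,430),(285,548),(162,513)]]);print(H,H.mean(0))
e=np.diff(np.vstack([H,H[:1]]),axis=0);print(np.hypot(*e.T),np.degrees(np.arctan2(e[:,1],e[:,0]))%90)
print('sock',f(244,470,104),'pin',f(232,63,62),'blk end',f(177,15,30),f(284,15,30), 'rails',f(177,330,30),f(290,330,30))
```

```text
[[630.7  99.6]
 [639.8 127.2]
 [667.7 118.2]
 [659.3  90.1]] [649.375 108.775]
[29.06148654 29.31569545 29.32865493 30.13652269] [71.75208788 72.1213034  73.35689139 71.62517264]
sock [649.1 108.7] pin [557.1 106.5] blk end [542.2  92.1] [542.1 120.9] rails [629.7  91.5] [629.7 123. ]
```

Measured: socket centre about (650,108.7), screw yaw about −18° modulo 90, pin at about (558,106.5). The sizes check out (head ≈29.5 mm, block ≈29 mm wide). Next, hover over the driver.

```bash
python3 -m crank '{"slide":[[0.0164,-0.0392,0],[0.0164,-0.0392,0],[0.0164,-0.0392,0],[0.0164,-0.0392,0],[0.0164,-0.0392,0],[0.0164,-0.0392,0],[0.0164,-0.0392,0],[0.0164,-0.0392,0]],"twist":[0,0,0,0,0,0,0,0]}'
python3 -m crank '{"slide":[[0,0,0],[0,0,0]],"twist":[0,0]}'
python3 - <<'E'
from h import *
s,d=snap('wrist','w3.png'); print(s['tool_pos'],s['tcp_rot'])
for X in [(525,-212,138),(525,-212,38)]: print(wproj(s,d,X))
E
```

```text
time: 2.65
tool_pos: [520.1, -205.1, 231.1]
tcp_rot: [180.0, -0.0, -179.9]
ft_force: [0.8, -1.7, -0.7]
finger_gap: 85.4
time: 2.85
tool_pos: [520.7, -204.5, 231.1]
tcp_rot: [180.0, -0.0, 179.9]
ft_force: [0.1, -0.6, -0.7]
finger_gap: 85.1
[ 520.73092853 -204.54587712  231.10915822] [ 1.79967713e+02 -9.62618730e-03  1.79945533e+02]
(np.float64(307.2052641270378), np.float64(251.03724714672728))
(np.float64(310.2973491075596), np.float64(213.14015487695613))
```

View pics/w3.png

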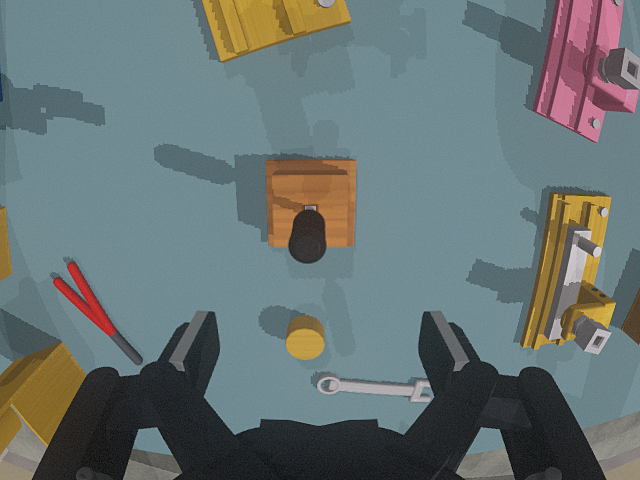

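The wrist view shows the handle top at (307,243) and the shaft entering the hole at about (311,208).

Run:
```python
from h import *
import pickle
s,d=pickle.load(open('pics/w3.png.pkl','rb'))
print(wray(s,d,307.5,243,138),wray(s,d,311,208,38))
i=cv2.imread('pics/w3.png')[:,:,::-1]
# stand top rectangle edges
print([wray(s,d,*p,38)[:2].round(1) for p in [(274,174),(350,174)]], [wray(s,d,*p,8)[:2].round(1) for p in [(267,160),(355,159),(355,247),(267,248)]])
print(status.sense()['tool_pos'])
```

```text
[ 519.22677714 -211.74238165  138.        ] [ 520.05261757 -211.31665478   38.        ]
[array([ 487.8, -245. ]), array([ 487.9, -175.7])] [array([ 478.2, -255.2]), array([ 477.5, -168.4]), array([ 569.6, -166. ]), array([ 570.7, -258.7])]
[ 521.20586674 -203.66903726  231.1717991 ]
```

```bash
python3 -m crank '{"slide":[[-0.0015,-0.0075,0],[0,0,0.036],[0,0,0.036],[0,0,0.036],[0,0,0.036],[0,0,0]],"twist":[0,0,0,0,0,0]}'
python3 -m crank '{"slide":[[0,0,0],[0,0,0],[0,0,0],[0,0,0],[0,0,0],[0,0,0]],"twist":[0,0,0,0,0,0]}' 1 60
python3 - <<'E'
from h import *
s,d=snap('wrist','w4.png'); print(s)
snap('side','s4.png')
E
```

```text
time: 3.5
tool_pos: [519.2, -208.7, 81.2]
tcp_rot: [179.7, -0.5, -179.8]
ft_force: [-1.7, 1.1, -1.0]
finger_gap: 85.4
time: 4.1
tool_pos: [524.0, -212.4, 89.4]
tcp_rot: [-179.9, 0.2, -179.9]
ft_force: [0.3, -0.4, 5.0]
finger_gap: 24.5
{'time': 4.1, 'joint_pos': array([-2.72638576e+01,  8.45334463e+00,  9.94789941e+01, -4.82212981e-04,
        7.18726795e+01, -1.17328904e+02]), 'qd': array([-0.03803539,  0.00249958, -0.03057851,  0.0669982 , -0.06729784,
       -0.01712489]), 'joint_efforts': array([-1.58704013e-03, -5.08374596e+01, -4.35473728e+01, -1.37639898e-03,
       -1.79900872e-01,  1.99182819e-04]), 'tool_pos': array([ 523.95210895, -212.41784199,   89.39629757]), 'tcp_rot': array([-1.79910076e+02,  1.73008365e-01, -1.79934669e+02]), 'ft_force': array([ 0.27523041, -0.43684463,  4.95650015]), 'wrist_torque': array([ 0.02563726,  0.06724859, -0.03786208]), 'finger_gap': 24.493167985945565}
```

```bash
python3 -m crank '{"slide":[[0,0,-0.015],[0,0,-0.03],[0,0,-0.04],[0,0,-0.035],[0,0,0]],"twist":[0,0,0,0,0]}'
python3 -m crank '{"slide":[[-0.0158,0.0401,0],[-0.0158,0.0401,0],[-0.0158,0.0401,0],[-0.0158,0.0401,0],[-0.0158,0.0401,0],[-0.0158,0.0401,0],[-0.0158,0.0401,0],[-0.0158,0.0401,0]],"twist":[0,0,0,0,0,0,0,0]}'
python3 -m crank '{"slide":[[0,0,0],[0,0,0],[0,0,0],[0,0,0]],"twist":[0.105,0.105,0.105,0]}'
python3 - <<'E'
from h import *
s,d=snap('wrist','w5.png'); print(s['tool_pos'],s['tcp_rot'],s['ft_force'],s['finger_gap'])
s,d=snap('side','s5.png');s,d=snap('scene','sc5.png')
a=cv2.imread('pics/sc5.png')[180:340,310:470];b=cv2.imread('pics/s5.png')[130:275,280:425]
f=lambda x:cv2.resize(x,(400,400),interpolation=cv2.INTER_CUBIC)
cv2.imwrite('pics/c5.png',np.hstack([f(a),f(b)]))
E
```

```text
time: 4.7
tool_pos: [525.7, -213.3, 215.5]
tcp_rot: [-179.7, 0.6, -179.9]
ft_force: [0.7, -0.7, -1.1]
finger_gap: 24.4
time: 5.5
tool_pos: [648.7, 110.9, 207.4]
tcp_rot: [-180.0, -0.0, -179.9]
ft_force: [1.0, -0.5, -1.3]
finger_gap: 24.6
time: 5.9
tool_pos: [648.3, 109.4, 207.2]
tcp_rot: [-180.0, -0.0, 161.9]
ft_force: [0.7, 0.4, -1.0]
finger_gap: 24.4
[648.34285178 109.40500362 207.18809578] [-1.79980024e+02 -4.37845425e-02  1.61942030e+02] [ 0.67976498  0.43250138 -0.97485618] 24.3550867228361
```

View pics/w5.png

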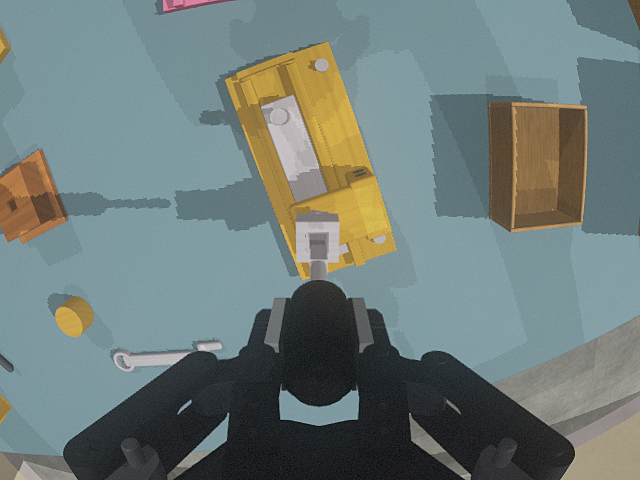

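View pics/c5.png

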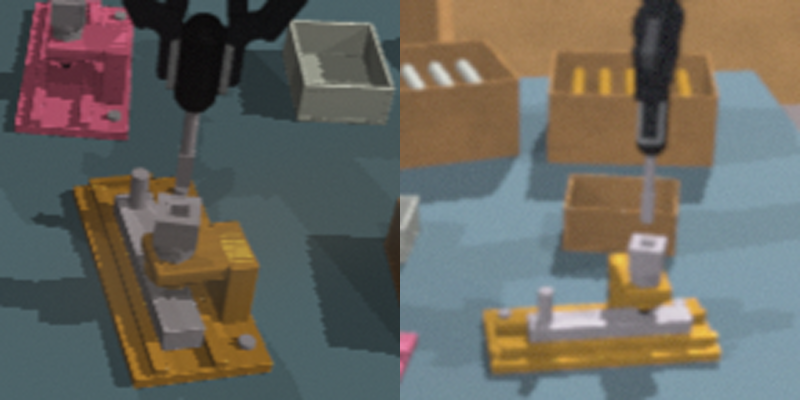

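Run:
```python
from h import *
import pickle
L=lambda n:pickle.load(open(f'pics/{n}.png.pkl','rb'))[1]
a,b=L('sc5'),L('s5')
print('tip',tri([a,b],[(383.6,256.8),(369.9,210.5)]),'sock',tri([a,b],[(382,264),(370.6,217)]))
s,d=pickle.load(open('pics/w5.png.pkl','rb'))
i=cv2.imread('pics/w5.png')[190:300,260:380]
cv2.imwrite('pics/c6.png',cv2.resize(i,(654,600),interpolation=cv2.INTER_CUBIC))
for z in (125,): print(wproj(s,d,(650,108.7,z)),wproj(s,d,(650,108.7,104)))
```

```text
tip [651.3 110.6 122.6] sock [652.9 108.6 106.7]
(np.float64(318.26225812255257), np.float64(253.51666908965004)) (np.float64(318.3100201207721), np.float64(242.74941403502177))
```

View pics/c6.png

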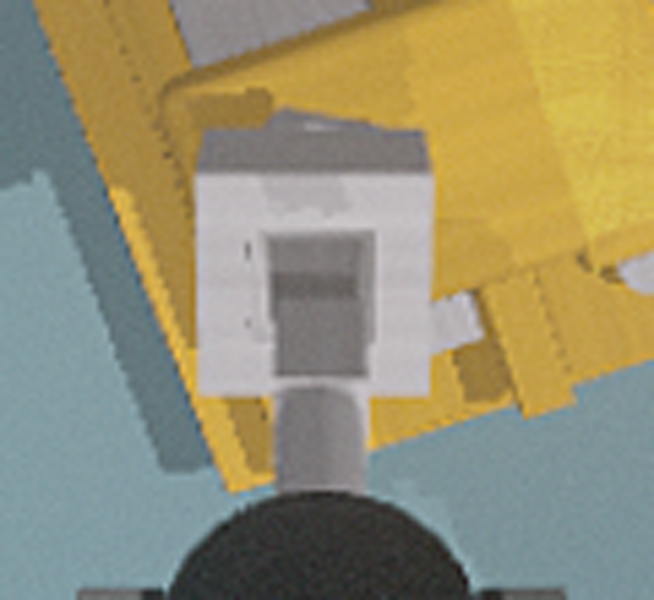

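Run:
```python
from h import *
import pickle
s,d=pickle.load(open('pics/w5.png.pkl','rb'))
tx=wT(s)[:3,0]; ty=wT(s)[:3,1]
sock=wray(s,d,260+315/5.45,190+284/5.45,104)
for z in (122,124,126):
  tip=wray(s,d,260+316/5.45,190+275/5.45,z)-tx*3.75
  print(z,tip,'tool-axes err sock-tip',(sock-tip)@tx,(sock-tip)@ty)
print(sock,tx,ty,status.sense()['tool_pos'])
```

```text
122 [645.98931836 109.80558103 121.99713431] tool-axes err sock-tip -3.6956106969248856 -0.1602906926211003
124 [645.33475877 110.02351426 123.99713431] tool-axes err sock-tip -4.387011801165014 -0.1638923806460543
126 [644.68019918 110.24144749 125.99713431] tool-axes err sock-tip -5.078412905405137 -0.16749406867099478
[649.43818964 108.50592199 104.        ] [-9.50743096e-01  3.09979000e-01  7.64184354e-04] [ 3.09978819e-01  9.50743399e-01 -3.48639907e-04] [648.54208229 109.08257282 207.32401106]
```

```bash
python3 -m crank '{"slide":[[-0.0025,-0.0005,0.008],[0,0,0.008],[0,0,0]],"twist":[0,0,0]}'
python3 - <<'E'
from h import *
s,d=snap('wrist','w6.png'); print(s['tool_pos'],s['tcp_rot'],s['ft_force'],s['finger_gap'])
s,d=snap('side','s6.png');s,d=snap('scene','sc6.png')
a=cv2.imread('pics/sc6.png')[225:295,350:410];b=cv2.imread('pics/s6.png')[175:255,340:400];c=cv2.imread('pics/w6.png')[190:290,270:370]
f=lambda x,w:cv2.resize(x,(w,300),interpolation=cv2.INTER_CUBIC)
cv2.imwrite('pics/c7.png',np.hstack([f(a,257),f(b,225),f(c,300)]))
E
```

```text
time: 6.35
tool_pos: [649.8, 107.7, 188.8]
tcp_rot: [-179.9, -0.2, 162.0]
ft_force: [-0.6, -0.5, -1.6]
finger_gap: 24.2
[649.79911368 107.71466603 188.76054611] [-179.92251818   -0.18660948  162.04087557] [-0.59014096 -0.4565907  -1.55132362] 24.219930823641818
```

View pics/c7.png

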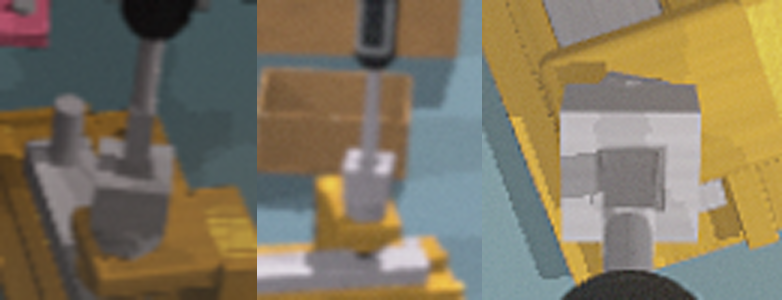

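Run:
```python
from h import *
c=cv2.imread('pics/w6.png')[215:275,285:355]
cv2.imwrite('pics/c8.png',cv2.resize(c,(700,600),interpolation=cv2.INTER_CUBIC))
```

```text
(no output)
```

View pics/c8.png

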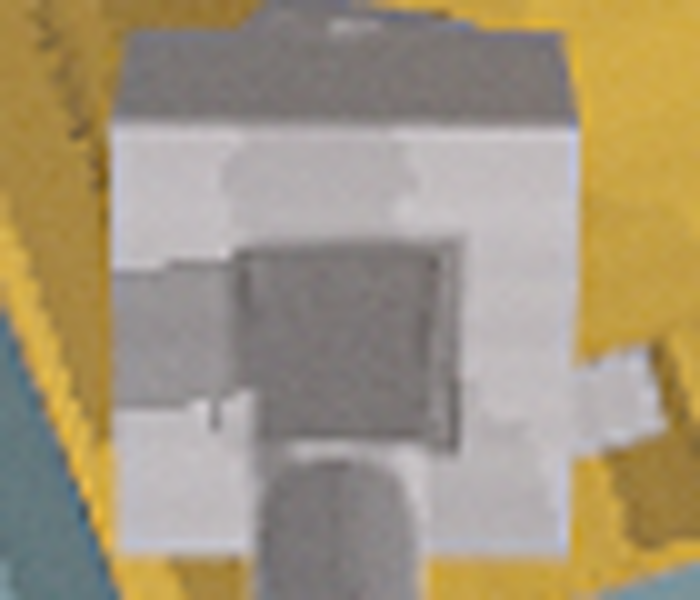

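```bash
python3 -m crank '{"slide":[[-0.001,0.0004,0.003],[0,0,0.003],[0,0,0.002]],"twist":[0,0,0]}'
```

```text
time: 6.8
tool_pos: [652.0, 108.1, 183.1]
tcp_rot: [180.0, -0.0, 162.0]
ft_force: [0.4, -0.2, 1.3]
finger_gap: 24.5
```

```bash
python3 -m crank '{"slide":[[0,0,0.004],[0,0,0.004],[0,0,0]],"twist":[0,0,0]}'
```

```text
time: 7.1
tool_pos: [654.0, 108.0, 181.4]
tcp_rot: [179.9, 0.4, 162.0]
ft_force: [-7.3, -0.6, 26.8]
finger_gap: 24.7
```

```bash
python3 -m crank '{"slide":[[0,0,-0.006],[0.002,0.0006,0],[0,0,0.003],[0,0,0]],"twist":[0,0,0,0]}'
```

```text
time: 7.5
tool_pos: [649.7, 109.1, 176.7]
tcp_rot: [-180.0, -0.1, 162.0]
ft_force: [0.7, -0.1, -1.1]
finger_gap: 24.3
```

```bash
python3 -m crank '{"slide":[[0,0,0.004],[0,0,0.004],[0,0,0]],"twist":[0,0,0]}'; python3 -m crank '{"slide":[[0,0,0.003],[0,0,0]],"twist":[0,0]}'
```

```text
time: 7.8
tool_pos: [649.7, 109.2, 168.7]
tcp_rot: [-180.0, -0.1, 162.0]
ft_force: [1.0, -1.8, -2.9]
finger_gap: 24.6
time: 8.0
tool_pos: [650.0, 109.1, 166.6]
tcp_rot: [-180.0, -0.0, 162.0]
ft_force: [-0.6, -1.8, -0.9]
finger_gap: 24.9
```

```bash
python3 -m crank '{"slide":[[0,0,0.001],[0,0,0],[0,0,0],[0,0,0]],"twist":[0.08,0.08,0.08,0]}'; python3 -c "
from h import *;s=status.sense();print(s['ft_force'],s['wrist_torque'],s['tcp_rot'])"
python3 -m crank '{"slide":[[0,0,0.0003],[0,0,0.0003],[0,0,0.0003],[0,0,0.0003],[0,0,0]],"twist":[0.12,0.12,0.12,0.12,0]}'; python3 -c "
from h import *;s=status.sense();print(s['ft_force'],s['wrist_torque'],s['tcp_rot'])"
```

```text
time: 8.4
tool_pos: [650.2, 108.6, 166.1]
tcp_rot: [-179.9, 0.0, 148.2]
ft_force: [0.3, -4.4, -0.3]
finger_gap: 24.6
[ 0.28215457 -4.39304659 -0.26236889] [-0.97734598  0.14632513  0.02854049] [-1.79941133e+02  6.26760656e-03  1.48182175e+02]
time: 8.9
tool_pos: [650.1, 108.7, 164.9]
tcp_rot: [-179.9, 0.0, 120.8]
ft_force: [-1.4, -4.0, -0.8]
finger_gap: 24.4
[-1.40354425 -4.04002828 -0.80885377] [-1.10697586  0.24802975  0.05379987] [-1.79948530e+02  2.71334097e-02  1.20765497e+02]
```

```bash
python3 -m crank '{"slide":[[0,0,0],[0,0,0],[0,0,0],[0,0,-0.02],[0,0,-0.025],[0,0,-0.025],[0,0,0],[0,0,0]],"twist":[0,0,0,0,0,0,0.134,0.134]}' 0.3; python3 -m crank '{"slide":[[0,0,0],[0,0,0],[-0.0007,-0.0307,0],[-0.0007,-0.0307,0],[-0.0007,-0.0307,0],[0,0,0]],"twist":[0.134,0.134,0,0,0,0]}'
python3 - <<'E'
from h import *
s,d=snap('wrist','w9.png'); print(s['tool_pos'],s['tcp_rot'],s['ft_force'],s['finger_gap'])
s,d=snap('side','s9.png');s,d=snap('scene','sc9.png')
E
```

```text
time: 9.7
tool_pos: [651.2, 109.8, 237.1]
tcp_rot: [179.8, 0.0, 105.2]
ft_force: [-0.1, 0.3, -0.3]
finger_gap: 59.5
time: 10.3
tool_pos: [555.1, 107.6, 234.6]
tcp_rot: [-179.9, -0.0, 90.2]
ft_force: [1.0, -0.0, -0.5]
finger_gap: 59.8
[555.13292409 107.57380006 234.6256995 ] [-1.79883511e+02 -2.15932038e-02  9.01917504e+01] [ 0.96211476 -0.02718139 -0.45466912] 59.79133678285483
```

View pics/w9.png

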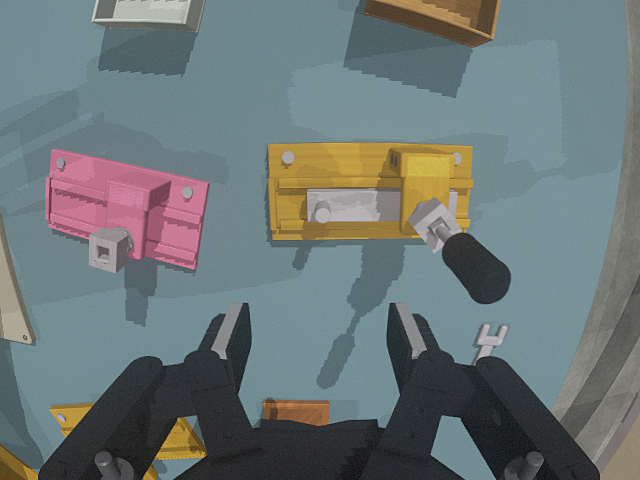

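View pics/sc9.png

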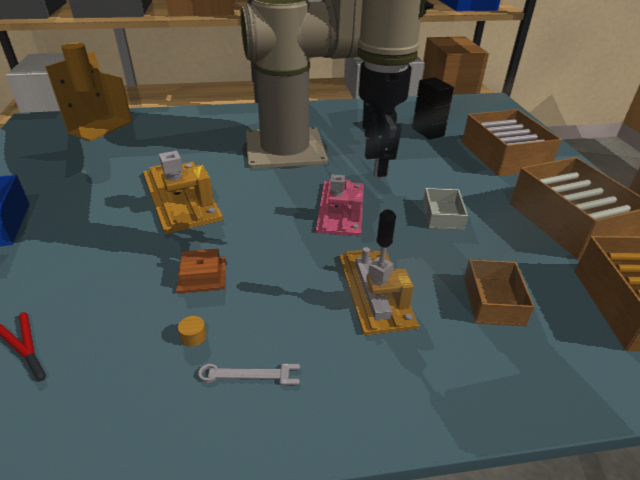

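The driver stands in the screw. The wrist view has the pin top at about (322,207).

Run:
```python
from h import *
import pickle
s,d=pickle.load(open('pics/w9.png.pkl','rb'))
print(wray(s,d,322,208,62),wray(s,d,489,281,206), status.sense()['tool_pos'])
i=cv2.imread('pics/w9.png')[130:310,260:520];cv2.imwrite('pics/c9.png',cv2.resize(i,(780,540),interpolation=cv2.INTER_CUBIC))
```

```text
[557.39550196 113.0835724   62.        ] [648.17760499 109.90176586 206.        ] [558.80886557 107.34260135 235.85523429]
```

View pics/c9.png

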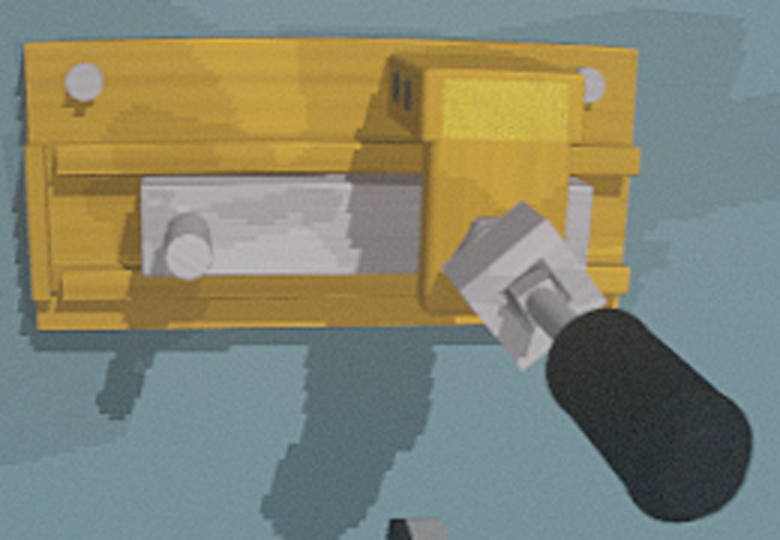

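```bash
python3 -m crank '{"slide":[[0,0,0.04],[0,0,0.04],[0,0,0.04],[0,0,0.04],[0,0,0.02],[0,0,0],[0,0,0]],"twist":[0,0,0,0,0,0,0]}'
python3 - <<'E'
from h import *
s,d=snap('wrist','w10.png'); print(s['tool_pos'],s['ft_force'],s['wrist_torque'])
E
```

```text
time: 11.15
tool_pos: [559.1, 107.1, 55.6]
tcp_rot: [180.0, -0.0, 90.1]
ft_force: [-0.3, 0.2, 1.1]
finger_gap: 60.0
[559.1121871  107.11239813  55.59674456] [-0.33090832  0.17272662  1.12932833] [-0.01329757  0.00960129  0.04530991]
```

View pics/w10.png

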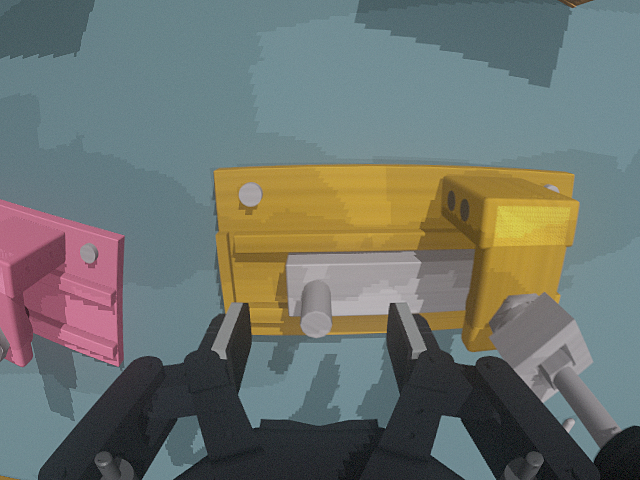

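```bash
python3 -m crank '{"slide":[[0,0,0.012],[0,0,0.01],[0,0,0],[0,0,0]],"twist":[0,0,0,0]}';python3 -c "
from h import *;s=status.sense();print(s['ft_force'],s['wrist_torque'])"
python3 -m crank '{"slide":[[0,0,0],[0,0,0],[0,0,0],[0,0,0],[0,0,0]],"twist":[0,0,0,0,0]}' 1 25;python3 -c "
from h import *;s=status.sense();print(s['tool_pos'],s['ft_force'],s['wrist_torque'])"
```

```text
time: 11.6
tool_pos: [557.8, 107.0, 32.7]
tcp_rot: [-180.0, 0.0, 90.1]
ft_force: [-1.1, 0.5, -0.4]
finger_gap: 59.5
[-1.1263603   0.47479077 -0.41647508] [-0.05049358 -0.07996508  0.0552734 ]
time: 12.1
tool_pos: [558.5, 107.1, 33.5]
tcp_rot: [180.0, -0.0, 90.1]
ft_force: [-1.5, -0.4, 2.9]
finger_gap: 13.2
[558.46054472 107.08435582  33.54441662] [-1.45090917 -0.41138931  2.92492846] [0.02082776 0.15823971 0.01355685]
```

```bash
for i in 1 2 3 4; do python3 -m crank '{"slide":[[0,-0.001,0]],"twist":[0]}' | grep -E "tool_pos|ft_force"; done
```

```text
tool_pos: [557.9, 107.1, 33.5]
ft_force: [2.3, 0.1, 1.0]
tool_pos: [557.0, 107.1, 33.5]
ft_force: [3.1, 0.8, 1.9]
tool_pos: [555.8, 107.1, 33.5]
ft_force: [3.7, 0.1, 1.8]
tool_pos: [554.8, 107.1, 33.5]
ft_force: [3.8, -0.3, 2.4]
```

Run:
```python
from h import *
import pickle
s,d=pickle.load(open('pics/w9.png.pkl','rb'))
H=np.array([wray(s,d,260+x/3,130+y/3,102.5)[:2] for x,y in [(455,290),(537,228),(606,303),(523,370)]])
e=np.diff(np.vstack([H,H[:1]]),axis=0);print(H.mean(0),np.hypot(*e.T),np.degrees(np.arctan2(e[:,1],e[:,0]))%90)
```

```text
[649.3852892  106.89145566] [27.33303365 30.21203557 29.40851466 31.07165349] [39.15351086 47.58523811 41.28789771 43.53714385]
```

```bash
python3 -m crank '{"slide":[[0,0,0],[0,0,0],[0,0,-0.03],[0,0,-0.045],[0,0,-0.045],[0,0,-0.045],[0,0,-0.037],[0,0.02,0]],"twist":[0,0,0,0,0,0,0,0]}' 0.3; python3 -m crank '{"slide":[[0.001,0.037,0],[0.001,0.037,0],[0,0,0.02],[0,0,0.03],[0,0,0.02],[0,0,0]],"twist":[0,0,0,0,0,0]}';python3 -m crank '{"slide":[[0,0,0],[0,0,0],[0,0,0],[0,0,0]],"twist":[0,0,0,0]}' 1 60; python3 -c "
from h import *;s=status.sense();print(s['ft_force'],s['wrist_torque'])"
```

```text
time: 13.3
tool_pos: [576.2, 107.7, 242.7]
tcp_rot: [179.4, -0.1, 90.1]
ft_force: [1.5, 0.5, 0.9]
finger_gap: 59.8
time: 13.9
tool_pos: [645.1, 108.9, 159.8]
tcp_rot: [-179.5, 0.0, 90.1]
ft_force: [-1.5, 0.6, -0.3]
finger_gap: 59.9
time: 14.3
tool_pos: [649.2, 109.3, 167.3]
tcp_rot: [179.8, -0.0, 90.1]
ft_force: [-0.9, 0.4, 5.2]
finger_gap: 24.7
[-0.88318647  0.38752801  5.2115617 ] [0.01724841 0.09006158 0.05300678]
```

```bash
for i in 1 2 3; do python3 -m crank '{"slide":[[0,0,0.0002]],"twist":[0.067]}' | grep -E "rot"; python3 -c "
from h import *;s=status.sense();print(s['ft_force'],s['wrist_torque'])"; done; python3 -m crank '{"slide":[[0,0,0],[0,0,0]],"twist":[0,0]}'; python3 -c "
from h import *;s=status.sense();print(s['ft_force'],s['wrist_torque'])"
```

```text
tcp_rot: [179.8, -0.0, 86.2]
[-0.48037177  1.02400979  5.49055044] [0.06016974 0.10506998 0.0686489 ]
tcp_rot: [179.8, -0.0, 82.2]
[ 0.23612471 -0.05994399  6.73916494] [-0.01266333  0.08682879 -0.01793596]
tcp_rot: [179.8, -0.1, 78.4]
[0.78193991 0.57976945 5.52286351] [ 0.00889609 -0.02978704  0.02509208]
time: 14.8
tool_pos: [649.5, 109.3, 166.9]
tcp_rot: [179.8, -0.1, 78.5]
ft_force: [0.4, 0.7, 6.6]
finger_gap: 24.8
[0.35238932 0.68639892 6.55392901] [ 0.00408612 -0.03622493  0.06639745]
```

Run:
```python
from h import *
s,d=snap('wrist','w11.png'); print(s['tool_pos'],s['tcp_rot'],s['wrist_torque'])
i=cv2.imread('pics/w11.png')[160:290,250:390];cv2.imwrite('pics/c11.png',cv2.resize(i,(646,600),interpolation=cv2.INTER_CUBIC))
```

```text
[649.48687821 109.307417   166.90373719] [ 1.79786761e+02 -6.46976059e-02  7.85363068e+01] [ 0.00408612 -0.03622493  0.06639745]
```

View pics/c11.png

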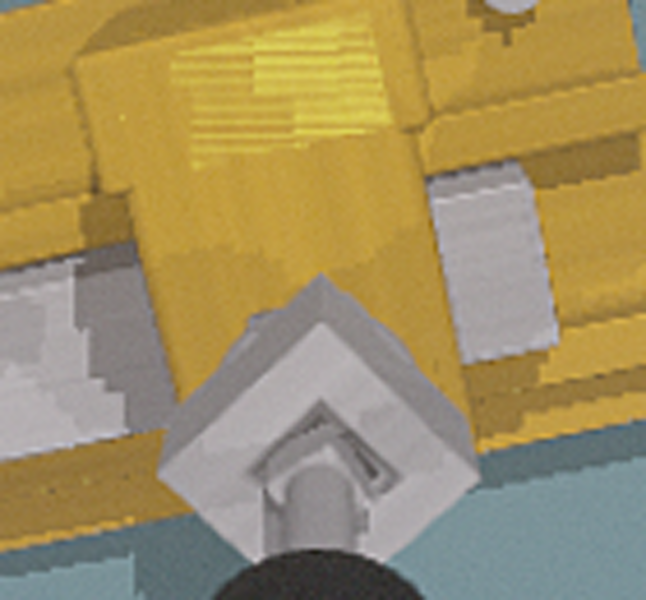

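```bash
cat >> h.py <<'E'
def hyaw(s,d,P,z=102.3):
    H=np.array([wray(s,d,*p,z)[:2] for p in P]);e=np.diff(H,axis=0)
    print(np.hypot(*e.T).round(1),(np.degrees(np.arctan2(e[:,1],e[:,0]))%90).round(1), 'diag',np.degrees(np.arctan2(*(H[2]-H[0])[::-1]))%90)
E
python3 - <<'E'
from h import *
import pickle
s,d=pickle.load(open('pics/w11.png.pkl','rb'))
hyaw(s,d,[(250+x/4.615,160+y/4.615) for x,y in [(158,475),(322,322),(480,473)]],102)
E
```

```text
[30.  29.3] [32.9 33.6] diag 78.89576175044489
```

```bash
python3 -m crank '{"slide":[[0,0,0],[0,0,0],[0,0,-0.02],[0,0,-0.025],[0,0,-0.025],[0,0,0],[0,0,0],[-0.001,-0.047,0]],"twist":[0,0,0,0,0,-0.1,-0.1,0]}' 0.3; python3 -m crank '{"slide":[[-0.001,-0.0475,0],[0,0,0.02],[0,0,0.045],[0,0,0.045],[0,0,0.045],[0,0,0.028],[0,0,0],[0,0,0]],"twist":[0,0,0,0,0,0,0,0]}'
```

```text
time: 15.65
tool_pos: [602.7, 107.6, 229.8]
tcp_rot: [-179.7, 0.0, 90.2]
ft_force: [-0.6, -1.1, 0.0]
finger_gap: 59.9
time: 16.45
tool_pos: [553.5, 107.1, 51.8]
tcp_rot: [-179.9, 0.0, 90.0]
ft_force: [0.6, -0.3, 1.3]
finger_gap: 59.9
```

Down to the pin, grip, and pull.

```bash
python3 -m crank '{"slide":[[0,0.001,0.01],[0,0,0.008],[0,0,0],[0,0,0]],"twist":[0,0,0,0]}' | grep -E "pos|force"
python3 -m crank '{"slide":[[0,0,0],[0,0,0],[0,0,0],[0,0,0]],"twist":[0,0,0,0]}' 1 25
for i in 1 2 3 4; do python3 -m crank '{"slide":[[0,-0.001,0]],"twist":[0]}' | grep -E "tool_pos|ft_force"; done
```

```text
tool_pos: [554.8, 107.2, 33.8]
ft_force: [0.3, -0.3, 0.5]
time: 17.25
tool_pos: [554.9, 107.2, 33.9]
tcp_rot: [180.0, -0.0, 90.0]
ft_force: [-1.4, -0.9, 3.2]
finger_gap: 13.0
tool_pos: [554.3, 107.2, 33.9]
ft_force: [2.8, 0.1, 0.2]
tool_pos: [553.3, 107.2, 33.9]
ft_force: [2.9, -0.1, -0.2]
tool_pos: [552.2, 107.2, 33.9]
ft_force: [2.1, 1.2, 1.1]
tool_pos: [551.2, 107.2, 33.9]
ft_force: [3.0, 0.2, 1.3]
```

```bash
python3 -m crank '{"slide":[[0,0,0],[0,0,0],[0,0,-0.03],[0,0,-0.045],[0,0,-0.045],[0,0,-0.045],[0,0,-0.037],[0,0.024,0]],"twist":[0,0,0,0,0,0,0,0]}' 0.3; python3 -m crank '{"slide":[[0.001,0.037,0],[0.001,0.037,0],[0,0,0.02],[0,0,0.03],[0,0,0.0205],[0,0,0]],"twist":[0,0,0,0,0,0]}';python3 -m crank '{"slide":[[0,0,0],[0,0,0],[0,0,0],[0,0,0]],"twist":[0,0,0,0]}' 1 60
python3 -m crank '{"slide":[[0,0,0.0003],[0,0,0.0003],[0,0,0.0002],[0,0,0]],"twist":[0.11,0.11,0.1,0]}'
python3 - <<'E'
from h import *
s,d=snap('wrist','w12.png'); print(s['tool_pos'],s['tcp_rot'],s['wrist_torque'])
i=cv2.imread('pics/w12.png')[160:290,250:390];cv2.imwrite('pics/c12.png',cv2.resize(i,(646,600),interpolation=cv2.INTER_CUBIC))
E
```

```text
time: 18.45
tool_pos: [576.7, 107.8, 243.5]
tcp_rot: [179.4, -0.1, 90.0]
ft_force: [2.6, -0.6, 1.0]
finger_gap: 59.6
time: 19.05
tool_pos: [645.6, 108.9, 159.7]
tcp_rot: [-179.5, 0.0, 90.0]
ft_force: [-0.3, -0.4, -1.3]
finger_gap: 59.4
time: 19.45
tool_pos: [649.7, 109.3, 167.3]
tcp_rot: [179.8, -0.0, 90.0]
ft_force: [-1.5, -0.6, 6.2]
finger_gap: 24.7
time: 19.85
tool_pos: [649.9, 109.2, 166.5]
tcp_rot: [179.8, -0.1, 71.5]
ft_force: [-0.8, 0.5, 5.9]
finger_gap: 24.7
[649.90123937 109.22486545 166.50304582] [ 1.79805932e+02 -7.97462119e-02  7.14548820e+01] [-0.07158288  0.10731483  0.0774846 ]
```

View pics/c12.png

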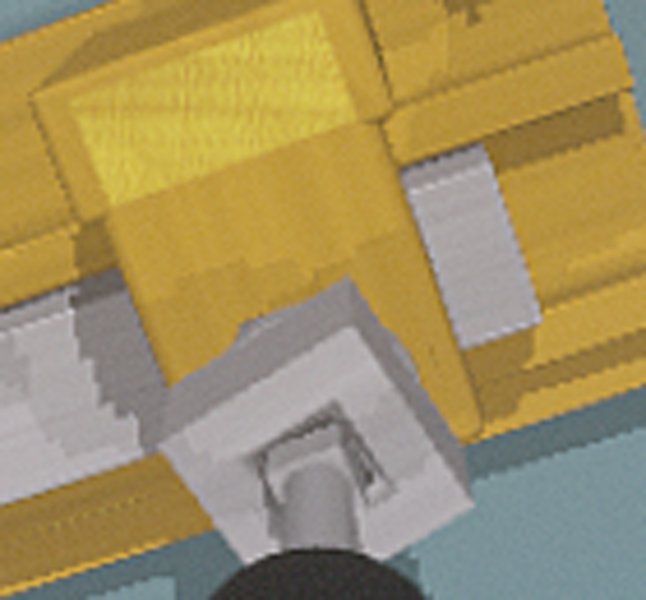

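```bash
python3 - <<'E'
from h import *
import pickle
s,d=pickle.load(open('pics/w12.png.pkl','rb'))
hyaw(s,d,[(250+x/4.615,160+y/4.615) for x,y in [(163,442),(353,327),(473,505)]],101.6)
E
python3 -m crank '{"slide":[[0,0,0],[0,0,0],[0,0,-0.02],[0,0,-0.025],[0,0,-0.025],[0,0,0],[0,0,0],[0,0,0]],"twist":[0,0,0,0,0,-0.11,-0.11,-0.1]}' 0.3; python3 -m crank '{"slide":[[-0.001,-0.0495,0],[-0.001,-0.0485,0],[0,0,0.02],[0,0,0.045],[0,0,0.045],[0,0,0.045],[0,0,0.03],[0,0,0]],"twist":[0,0,0,0,0,0,0,0]}'
```

```text
[29.2 29.4] [14.  14.6] diag 59.03215871756685
time: 20.7
tool_pos: [648.7, 109.2, 234.3]
tcp_rot: [180.0, -0.0, 90.3]
ft_force: [-0.2, 0.4, 0.6]
finger_gap: 59.6
time: 21.5
tool_pos: [546.0, 106.7, 43.6]
tcp_rot: [-179.4, 0.1, 90.0]
ft_force: [-1.1, -0.4, -0.6]
finger_gap: 59.7
```

```bash
python3 -m crank '{"slide":[[0,0,0],[0,0,0]],"twist":[0,0]}' | grep -E "pos|force"
```

```text
tool_pos: [552.7, 107.4, 51.9]
ft_force: [0.9, -0.5, 0.3]
```

```bash
python3 -m crank '{"slide":[[0,-0.0015,0.01],[0,0,0.008],[0,0,0],[0,0,0]],"twist":[0,0,0,0]}' | grep -E "pos|force"
python3 -m crank '{"slide":[[0,0,0],[0,0,0],[0,0,0],[0,0,0]],"twist":[0,0,0,0]}' 1 25
for i in 1 2 3 4; do python3 -m crank '{"slide":[[0,-0.001,0]],"twist":[0]}' | grep -E "tool_pos|ft_force"; done
```

```text
tool_pos: [548.8, 107.1, 30.9]
ft_force: [-0.6, -0.8, -0.2]
time: 22.5
tool_pos: [549.6, 107.2, 31.6]
tcp_rot: [180.0, -0.0, 90.0]
ft_force: [0.6, -0.0, 2.2]
finger_gap: 12.9
tool_pos: [548.9, 107.2, 31.6]
ft_force: [2.8, 0.2, 0.2]
tool_pos: [547.8, 107.2, 31.6]
ft_force: [3.1, 0.4, 0.9]
tool_pos: [546.7, 107.2, 31.6]
ft_force: [3.8, 0.3, 1.4]
tool_pos: [545.7, 107.2, 31.6]
ft_force: [2.3, 0.0, 2.5]
```

```bash
python3 -m crank '{"slide":[[0,0.001,0]],"twist":[0]}' | grep -E "force"; python3 -m crank '{"slide":[[0,0.001,0]],"twist":[0]}' | grep -E "force"; python3 -m crank '{"slide":[[0,0.001,0]],"twist":[0]}' | grep -E "pos|force"; python3 -m crank '{"slide":[[0,0,0],[0,0,0],[0,0,-0.03],[0,0,-0.045],[0,0,-0.045],[0,0,-0.045],[0,0,-0.039],[0,0.027,0]],"twist":[0,0,0,0,0,0,0,0]}' 0.3; python3 -m crank '{"slide":[[0.001,0.037,0],[0.001,0.037,0],[0,0,0.02],[0,0,0.03],[0,0,0.0205],[0,0,0]],"twist":[0,0,0,0,0,0]}';python3 -m crank '{"slide":[[0,0,0],[0,0,0],[0,0,0],[0,0,0]],"twist":[0,0,0,0]}' 1 60
python3 -m crank '{"slide":[[0,0,0.0003],[0,0,0.0003],[0,0,0.0002],[0,0,0]],"twist":[0.11,0.11,0.1,0]}'
python3 - <<'E'
from h import *
s,d=snap('wrist','w13.png'); print(s['tool_pos'],s['tcp_rot'],s['wrist_torque'])
i=cv2.imread('pics/w13.png')[160:290,250:390];cv2.imwrite('pics/c13.png',cv2.resize(i,(646,600),interpolation=cv2.INTER_CUBIC))
E
```

```text
ft_force: [-7.0, 0.2, 10.7]
ft_force: [-12.6, -0.9, 16.6]
tool_pos: [545.7, 107.2, 31.5]
ft_force: [-15.7, -0.3, 18.0]
time: 24.0
tool_pos: [577.3, 107.8, 243.5]
tcp_rot: [179.4, -0.1, 90.0]
ft_force: [0.6, 0.2, 0.8]
finger_gap: 59.8
time: 24.6
tool_pos: [646.2, 108.9, 159.4]
tcp_rot: [-179.5, 0.0, 90.0]
ft_force: [0.0, 0.1, -0.8]
finger_gap: 59.8
time: 25.0
tool_pos: [650.1, 109.3, 167.0]
tcp_rot: [179.8, -0.0, 90.0]
ft_force: [-1.9, 0.4, 6.6]
finger_gap: 24.7
time: 25.4
tool_pos: [650.3, 109.2, 166.3]
tcp_rot: [179.8, -0.1, 71.5]
ft_force: [-0.1, 0.3, 6.1]
finger_gap: 24.6
[650.3477052  109.2042971  166.26716544] [ 1.79809538e+02 -7.44707612e-02  7.14603159e+01] [-0.05812573  0.28715292 -0.0123765 ]
```

View pics/c13.png

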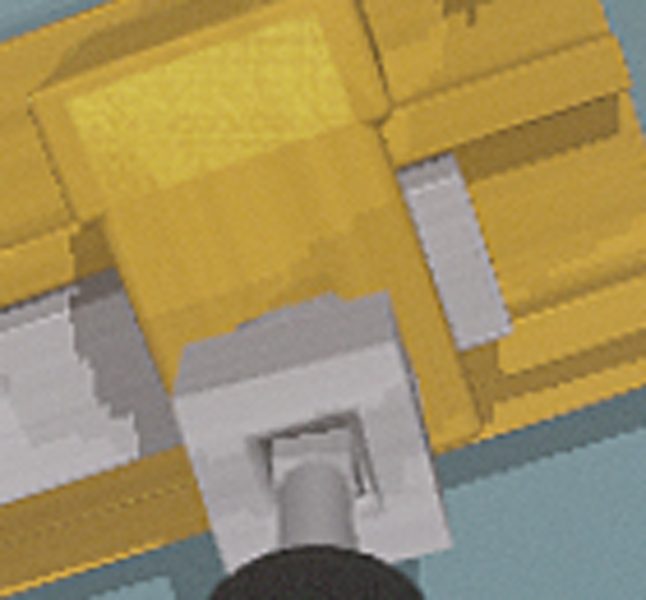

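```bash
python3 - <<'E'
from h import *
import pickle
s,d=pickle.load(open('pics/w13.png.pkl','rb'))
hyaw(s,d,[(250+x/4.615,160+y/4.615) for x,y in [(175,398),(405,343),(450,547)]],100.8)
E
python3 -m crank '{"slide":[[0,0,0],[0,0,0],[0,0,-0.02],[0,0,-0.025],[0,0,-0.025],[0,0,0],[0,0,0],[0,0,0]],"twist":[0,0,0,0,0,-0.11,-0.11,-0.1]}' 0.3; python3 -m crank '{"slide":[[-0.001,-0.049,0],[-0.001,-0.049,0],[0,-0.006,0.02],[0,0,0.045],[0,0,0.045],[0,0,0.04],[0,0,0],[0,0,0]],"twist":[0,0,0,0,0,0,0,0]}'
```

```text
[30.5 29.4] [85.6 84.4] diag 41.06416490553743
time: 26.25
tool_pos: [649.3, 109.2, 234.0]
tcp_rot: [180.0, -0.0, 90.3]
ft_force: [-0.2, -0.4, -0.5]
finger_gap: 59.5
time: 27.05
tool_pos: [544.8, 107.1, 84.1]
tcp_rot: [-179.9, 0.0, 90.0]
ft_force: [0.9, 1.5, 0.7]
finger_gap: 59.9
```

```bash
python3 -m crank '{"slide":[[0,0,0.03],[0,0.0005,0.02],[0,0,0],[0,0,0],[0,0,0]],"twist":[0,0,0,0,0]}' | grep -E "pos|force"
python3 -m crank '{"slide":[[0,0,0],[0,0,0],[0,0,0],[0,0,0]],"twist":[0,0,0,0]}' 1 25
for i in 1 2 3; do python3 -m crank '{"slide":[[0,-0.001,0]],"twist":[0]}' | grep -E "tool_pos|ft_force"; done
```

```text
tool_pos: [547.9, 107.4, 36.9]
ft_force: [0.5, -0.8, -0.1]
time: 27.95
tool_pos: [546.0, 107.2, 34.5]
tcp_rot: [180.0, -0.0, 90.0]
ft_force: [-2.3, -0.2, 5.1]
finger_gap: 12.9
tool_pos: [545.9, 107.2, 34.5]
ft_force: [6.8, 0.2, -0.7]
tool_pos: [545.3, 107.2, 34.5]
ft_force: [7.7, 0.3, -2.0]
tool_pos: [544.4, 107.2, 34.5]
ft_force: [7.7, 0.6, -1.6]
```

```bash
python3 -m crank '{"slide":[[0,-0.001,0.0003]],"twist":[0]}' | grep -E "tool_pos|ft_force"; for i in 1 2; do python3 -m crank '{"slide":[[0,-0.001,0]],"twist":[0]}' | grep -E "tool_pos|ft_force"; done
```

```text
tool_pos: [543.7, 107.2, 34.5]
ft_force: [8.2, -0.6, -0.1]
tool_pos: [542.8, 107.2, 34.5]
ft_force: [6.9, 1.0, -0.3]
tool_pos: [541.8, 107.2, 34.5]
ft_force: [9.1, 0.9, -1.3]
```

```bash
for i in 1 2 3 4 5; do python3 -m crank '{"slide":[[0,-0.0007,0]],"twist":[0]}' | grep -E "tool_pos|ft_force"; done; python3 -m crank '{"slide":[[0,0,0],[0,0,0]],"twist":[0,0]}'| grep -E "tool_pos|ft_force"
```

```text
tool_pos: [541.1, 107.2, 34.5]
ft_force: [8.0, 1.0, -0.8]
tool_pos: [540.3, 107.2, 34.5]
ft_force: [7.0, 0.2, -1.2]
tool_pos: [539.7, 107.2, 34.5]
ft_force: [8.0, -0.1, -1.9]
tool_pos: [539.0, 107.1, 34.5]
ft_force: [7.8, 0.5, -1.3]
tool_pos: [538.3, 107.1, 34.5]
ft_force: [7.4, 0.2, -0.3]
tool_pos: [538.2, 107.2, 34.5]
ft_force: [6.7, 0.2, -0.1]
```

The sliding pull averages 7.7 N and drops to 6.7 N when stopped, so the block is nipped as asked. I'll draw it on to the lip.

```bash
for i in 1 2; do python3 -m crank '{"slide":[[0,-0.001,0],[0,-0.001,0],[0,-0.001,0],[0,-0.001,0]],"twist":[0,0,0,0]}' | grep -E "tool_pos|ft_force"; done; for i in 1 2; do python3 -m crank '{"slide":[[0,-0.001,0]],"twist":[0]}' | grep -E "tool_pos|ft_force"; done
```

```text
tool_pos: [534.3, 107.1, 34.5]
ft_force: [7.9, 0.1, -0.7]
tool_pos: [530.3, 107.1, 34.5]
ft_force: [7.8, -1.0, -1.2]
tool_pos: [529.3, 107.2, 34.5]
ft_force: [7.7, -0.4, -0.5]
tool_pos: [528.2, 107.2, 34.5]
ft_force: [6.3, 0.4, -0.4]
```

Run:
```python
from h import *
s,d=snap('wrist','w14.png'); print(s['tool_pos'])
i=cv2.imread('pics/w14.png')[140:360,200:520];cv2.imwrite('pics/c14.png',cv2.resize(i,(800,550),interpolation=cv2.INTER_CUBIC))
```

```text
[528.24790864 107.17306684  34.51349797]
```

View pics/c14.png

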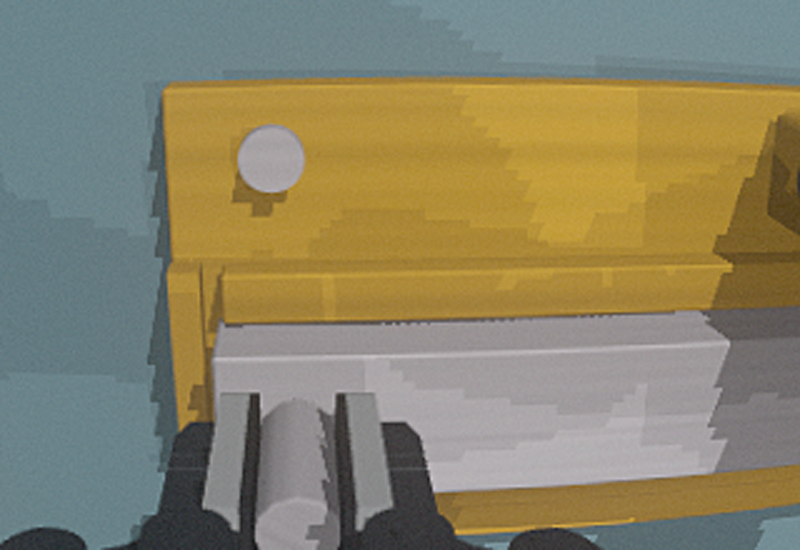

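Close to the lip, with a millimetre or two to go. I'll advance in half-millimetre steps until the force jumps.

```bash
for i in 1 2 3 4; do python3 -m crank '{"slide":[[0,-0.0005,0]],"twist":[0]}' | grep -E "tool_pos|ft_force"; done
```

```text
tool_pos: [527.7, 107.2, 34.5]
ft_force: [8.5, 0.5, -0.2]
tool_pos: [527.3, 107.2, 34.5]
ft_force: [7.7, -0.1, -0.8]
tool_pos: [526.8, 107.2, 34.5]
ft_force: [7.3, -0.1, -1.5]
tool_pos: [526.2, 107.2, 34.5]
ft_force: [7.9, -0.1, -1.6]
```

```bash
for i in 1 2 3 4; do python3 -m crank '{"slide":[[0,-0.0005,0]],"twist":[0]}' | grep -E "tool_pos|ft_force"; done
```

```text
tool_pos: [525.8, 107.2, 34.5]
ft_force: [7.8, 0.2, -1.0]
tool_pos: [525.5, 107.2, 34.5]
ft_force: [10.7, 1.2, -3.6]
tool_pos: [525.5, 107.2, 34.6]
ft_force: [13.2, 0.4, -6.7]
tool_pos: [525.5, 107.1, 34.6]
ft_force: [16.3, 0.5, -8.5]
```

The block stopped dead at 525.5 with the force climbing, so it is at the lip. I'll relax, release, lift clear and look.

```bash
python3 -m crank '{"slide":[[0,0.0005,0],[0,0.0007,0],[0,0.0004,0]],"twist":[0,0,0]}' | grep -E "tool_pos|ft_force"; python3 -m crank '{"slide":[[0,0,0],[0,0,0],[0,0,0],[0,0,-0.03],[0,0,-0.045],[0,0,-0.045],[0,0,-0.045],[0,0,-0.035]],"twist":[0,0,0,0,0,0,0,0]}' 0.3;  python3 -m crank '{"slide":[[0,0,0],[0,0,0],[0,0,0]],"twist":[0,0,0]}' | grep pos
python3 - <<'E'
from h import *
s,d=snap('wrist','w15.png'); print(s['tool_pos'],s['ft_force'])
i=cv2.imread('pics/w15.png')[100:320,220:540];cv2.imwrite('pics/c15.png',cv2.resize(i,(800,550),interpolation=cv2.INTER_CUBIC))
snap('scene','sc15.png')
E
```

```text
tool_pos: [525.5, 107.2, 34.5]
ft_force: [4.5, 0.2, 2.3]
time: 32.2
tool_pos: [524.0, 107.2, 236.6]
tcp_rot: [179.9, -0.0, 90.0]
ft_force: [0.7, -0.3, -0.6]
finger_gap: 59.6
tool_pos: [522.8, 107.1, 231.8]
[522.83596388 107.07322347 231.82654907] [-0.2469164   0.08230261 -0.94373201]
```

View pics/c15.png

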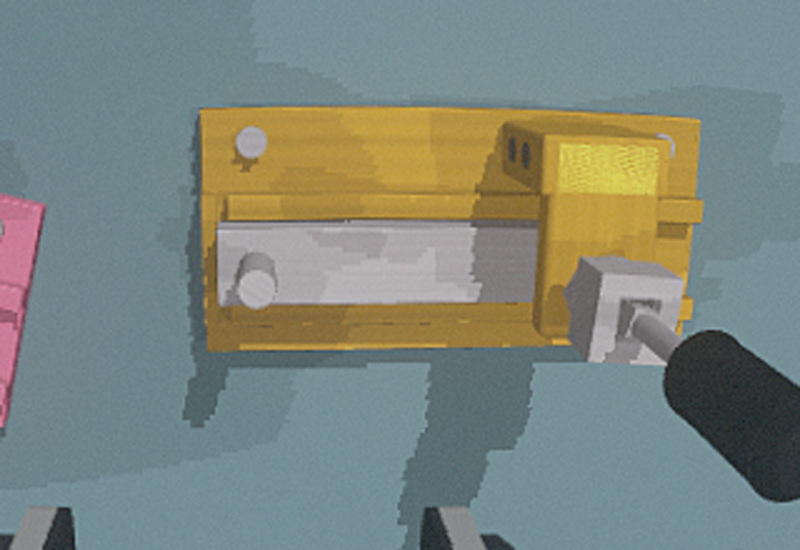

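View pics/sc15.png

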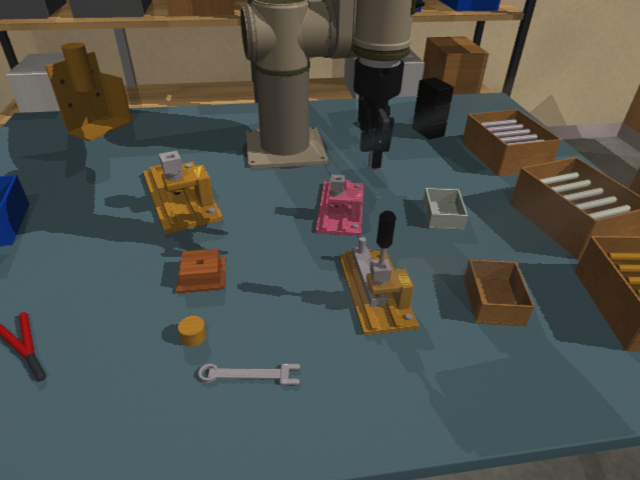

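The pictures show the block against the lip (block end at crop x≈218), the driver standing in the screw, and the other things unmoved. The arm is clear, so I'll hand in.

```bash
python3 -c "
from bench import hand_in; print(hand_in())"
```

```text
the job is handed in; nothing more can be done
None
```

The job is handed in at about 33 s: the block is nipped under the nose against the lip, and the driver is standing in the screw.

I took the driver from its stand, seated it in the socket and turned the screw clockwise in four steps, about 1.34 rad or 3.3 mm in all. After each step I felt the drag at the pin. It read about 3 N until the last step brought it to a sliding pull.

**Last checks**
- **Pull:** it averaged 7.7 N, with single readings from 6.3 to 9.1 N, and 6.7 N when stopped. That is a little over the 7 N asked. I left it, because a correction of about 0.04 rad is smaller than the driver's play. It held steady all the way to the lip.
- **Lip:** the block stopped dead there, and the force had climbed to 16 N when I ended the pull. After release, the pictures show the block end at the lip, the driver leaning a little in the socket, and the other things where they were.

**What went less well**
- **First insertion:** the bit caught on the socket's rim at about 27 N. I lifted, shifted 2 mm and it went in.
- **Test push:** pushing the block back the other way, with the screw still clear of it, jammed at 16 N sideways and 18 N vertical on the tool. I think the gripper was pressing the block onto the floor rather than into the nose, but I could not check that. I made no more pushes in that direction.

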